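Draw the slotted plug out of a microscope stage socket with the puller rod

TASK

Take the puller rod with the flat T handle out of its stand, lower its foot through the slot of the slotted plug and give it a quarter turn so that it locks, then pull the plug straight up out of its socket. Gently set the plug down flat in the steel parts tray, leaving the puller standing in it. Touch the plug only with the puller, neither yanking nor dropping it.

Things in the scene. Friction and masses are not known exactly. Their poses are not given: they have to be found in the camera images.
- puller_grip (a point): Centre of the puller's handle, z up. Bare steel, upright in a grey stand (pocket 54x26, 25 deep: lift straight up). Flat handle bar 60 long (x), 16 thick (y: grip across it), 26 high. Shank d14. Foot: bar 48 (x) x 20 (y) x 10 high, parallel to the handle, its underside 103 mm below this point. Half a turn makes no difference. (The rod with a round knob is another tool.)
- plug: Hollow square aluminium plug 78x78x49. Origin: centre of underside, z up. Slot in its top 58 (x) x 30 (y), bevelled lip widening to about 68x40. Above the origin: floor of the cavity 5, underside of the top plate 33, lip 49 mm. Cavity 66x66: the foot turns either way inside, freest with its underside 14 mm above the origin, and a quarter turn from the slot it catches under the plate.
- socket: Dark steel block 120x120x45 fixed to the table; origin: centre of underside, z up. The slotted plug sits loosely (2 mm a side) in its 82 mm square pocket, which is 35 mm deep and keeps the plug from turning; the plug stands 14 mm proud. The like block beside it holds a blind plug, without a slot: not that one.
- tray_in (a point): Centre of the inner floor of the open steel parts tray, about 4 mm above the table, z up. The tray is fixed, 140x140 mm outside, walls 4 mm thick and 22 mm high, x and y along its sides. Once the plug stands on it, the puller can be lowered some 13 mm more, until its foot rests on the cavity's floor, before letting go.
Mind the look-alikes: they are no part of the job. Leave any green or red look-alike of the plug alone.

How it is judged:
By the outcome, as a careful person would: the job done as asked, in the order asked, and still so for the second after the job is handed in, with the robot touching nothing.
It also fails if it takes over 58 s, if anything falls off the work surface, if the arm or the gripper's body presses on something with over 40 N, if the wrist force passes 120 N, or if a joint passes its speed limit or range.

ROBOT

A 6-joint arm with a two-finger parallel gripper is mounted at the origin on the work surface. World frame = base frame: x ahead of the robot, y to its left, z up, the work surface at z = 0. Lengths are in m, angles in degrees, forces in N, time in s.
With the tool pointing down it reaches from about 0.375 to 0.75 m from the base axis. Payload 9 kg.
Tool frame: the origin (TCP) lies between the finger pads; the fingertips stand 17 mm ahead of it and the grasp point (between the pads) lies 2 mm behind it; z points along the fingers, y is the line along which they close (so a half turn about z gives the same grasp; the last joint's range is limited). The gripper opens to 85 mm and grips with 20 to 120 N. Pads are 22 mm wide; open, the fingers measure 114 mm over their backs; the gripper's body (76 mm by 85 mm) begins 54 mm behind the grasp point. The pads swing forward as they close: fully open they stand 13 mm farther back than shut.
Start: joints at [50.552, 5.964, 5.575, 89.605, 0, 77.527], TCP at [0.272, 0.535, 0.248] pointing down, gripper open.
Joint ranges: [-171.21, 171.21], [-48.23, 106.86], [-62.78, 66.21], [-105.2, 120.99], [-86.42, 89.51], [-180, 180]. Speed limits (degrees/s): [127.2, 127.2, 147.25, 180, 180, 180].

INTERFACE

Orientations are given as [roll, pitch, yaw] about the fixed x, y, z axes, in that order (R = Rz(yaw) Ry(pitch) Rx(roll)).
In Python, from bench import telemetry, eyes, job gives the robot as it stands. The module is installed in compiled form; this text tells all that it offers.
- The arm moves only by the tool apply_moves, never from a script. Its argument "commands" is a list of rows, each a list of 7 numbers: the shift along the tool's x, y, z in units of 500 mm (1.0 is 500 mm), then the turn, a rotation vector about the tool's x, y, z in units of 360 degrees (1.0 is 360 degrees), then the finger opening in mm, from 0 to 85.4. A call has 1 to 8 rows; each row is the pose to reach, as a shift and turn from the pose commanded when the call began, along the tool's axes at that moment, turning the shorter way round; what a row does not reach only later rows make up. A row lasts 1/10 s, in which the tool goes at most 50 mm and 8.59 degrees, less where a joint would pass 70% of its speed; a pose out of reach is approached as far as the arm can. A call with a number of a shift or a turn outside -1 to 1 is refused whole. A call with a gripper value outside its range is refused whole. The fingers move at their own pace and stop on an object; "force" is the grip in N (left out, the last holds). Time passes only in rows, so rows that repeat a pose let the fingers close. It gives the time, the measured TCP pose, the force, the opening and the grip force at its end, in the units of the state.
- telemetry.get_state(): the state, without advancing time (a new reading comes with each control period).
- eyes.capture(name): name is "side" or "top"; returns a dict with "pixels" (400x640x3 uint8, red, green, blue), "z_map" (400x640 float32, m along the optical axis (not along the pixel's ray), 0 where there is no reading), "fovy" (degrees; the focal length in pixels is half the picture's height over the tangent of half this angle, whatever the lens; pixels are square), "cx", "cy" (the principal point, pixels), "world_from_camera" (4x4, takes a point from camera to world coordinates). Camera axes: x right, y up, looking along -z (the intrinsics and any distortion apply to the point x, -y, -z); pixel columns grow to the right and rows downward; lengths in m; the calibration is good to about 2 mm. A picture is of the moment at which its call begins.
- job.job_done(): hands the job in; it is judged then, once.
The state is a dict: "t": time; "joints": joint angles; "dq": joint speeds; "joint_torque": joint torques, N m; "tool_pos": TCP position; "tcp_rot": TCP orientation; "force": force on the tool from outside, world axes, zero at the start; "ft_torque": the same for the moment, N m; "gripper_width": opening from 0.0 (shut) to 1.0 (fully open); "gripper_force": force on a finger pad.
Only numpy, scipy, OpenCV 4.12 (cv2) and the standard library are available. Lean on these libraries where they do the work, as an engineer would, in place of code of your own. Each camera call takes 0.05 s, during which the arm holds its last target. There are 200 camera calls.

## Working session

There is one attempt and no reset: what is moved stays moved. The work goes in short steps, Python scripts to look and compute and a tool call to move; the robot and the scene stay as the last step left them, time stands still between calls to the robot, and variables do not carry over. Pictures are saved under pics/ and viewed, at most 10 in all, crops included, and the job is handed in when it is done.

Besides the shell and the picture viewer there is one more tool, called by a JSON object that holds its "method" and its "body". apply_moves: Moves the arm, as the interface text tells. Its arguments: {"type":"object","properties":{"commands":{"type":"array"},"force":{"type":"number"}},"required":["commands"]}

```bash
mkdir -p pics; cat > h.py <<'E'
import numpy as np, cv2
from bench import telemetry, eyes, job
def cap(n,save=None):
    c=eyes.capture(n)
    if save: cv2.imwrite(f'pics/{save}.png',c['pixels'][:,:,::-1])
    np.savez(f'/tmp/{save or n}.npz',**{k:v for k,v in c.items()})
    return c
def load(n): return dict(np.load(f'/tmp/{n}.npz',allow_pickle=True))
def cloud(c):
    h,w=c['z_map'].shape; f=h/2/np.tan(np.radians(float(c['fovy']))/2)
    u,v=np.meshgrid(np.arange(w),np.arange(h)); z=c['z_map']
    P=np.stack([(u-c['cx'])/f*z,-(v-c['cy'])/f*z,-z,np.ones_like(z)],-1)
    return (P@np.array(c['world_from_camera']).T)[...,:3]
def ray(c,u,v,zp):
    f=200/np.tan(np.radians(float(c['fovy']))/2); T=np.array(c['world_from_camera'])
    d=T[:3,:3]@np.array([(u-c['cx'])/f,-(v-c['cy'])/f,-1]); o=T[:3,3]
    return o+d*(zp-o[2])/d[2]
E
python3 - <<'E'
from h import *
for n in('top','side'):
    c=cap(n,n+'1'); print({k:(v if np.size(v)<17 else v.shape) for k,v in c.items()})
print(telemetry.get_state())
E
```

```text
{'pixels': (400, 640, 3), 'z_map': (400, 640), 'fovy': 49.613729195156765, 'cx': 314.6741567878803, 'cy': 205.35684271436648, 'world_from_camera': array([[-0.01444571,  0.98771042, -0.15562598,  0.33017693],
       [-0.99963972, -0.01778731, -0.02010075,  0.01054627],
       [-0.02262189,  0.15527954,  0.98761152,  1.41803135],
       [ 0.        ,  0.        ,  0.        ,  1.        ]])}
{'pixels': (400, 640, 3), 'z_map': (400, 640), 'fovy': 44.5001602971578, 'cx': 319.1848267878375, 'cy': 201.01595708087032, 'world_from_camera': array([[ 9.23140322e-01,  2.10087271e-01, -3.21986465e-01,
         5.68537797e-02],
       [-3.84463162e-01,  5.04768221e-01, -7.72914691e-01,
        -1.15077487e+00],
       [ 1.48997002e-04,  8.37300652e-01,  5.46742715e-01,
         9.02394441e-01],
       [ 0.00000000e+00,  0.00000000e+00,  0.00000000e+00,
         1.00000000e+00]])}
{'t': 0.1, 'joints': array([ 5.05522823e+01,  5.99453045e+00,  5.53214945e+00,  8.96052109e+01,
       -1.51725314e-03,  7.75262033e+01]), 'dq': array([-0.08020463, -0.03736654,  0.05752967, -0.11012872, -0.02823044,
        0.05461723]), 'joint_torque': array([ 5.06526965e-03, -5.58206677e+01,  5.04719782e+01,  1.30316871e-02,
       -3.84332443e-04,  7.92227212e-06]), 'tool_pos': array([0.27197239, 0.53450543, 0.24761298]), 'tcp_rot': array([-1.79933676e+02, -1.31179360e-02,  1.53026072e+02]), 'force': array([-0.01790672,  0.06465229,  0.21713507]), 'ft_torque': array([ 0.04153345,  0.06169423, -0.0059788 ]), 'gripper_force': 0.0, 'gripper_width': 1.0008536644654156}
```

View pics/top1.png

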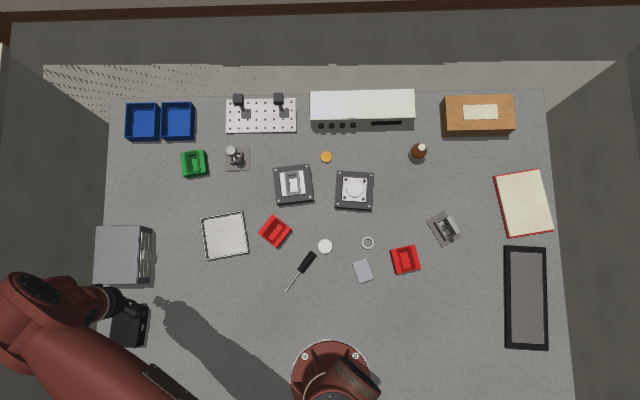

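View pics/side1.png

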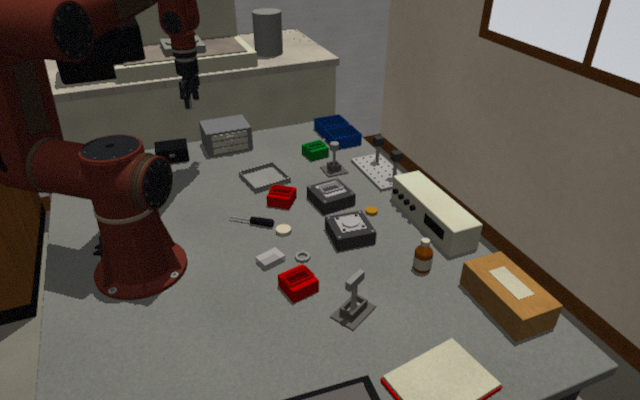

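The top view shows the slotted plug in its socket at (293,184), the blind plug at (354,190), the T-handle puller at (445,228), the round-knob tool at (235,155) and the tray at (225,236). The side view agrees: puller at (355,290), slotted plug at (331,190), tray at (265,177).

```bash
cat > m.py <<'E'
from h import *
def rect(P,m):
    q=P[m][:,:2].astype(np.float32)*1000
    r=cv2.minAreaRect(q); return len(q),np.round(r[0],1),np.round(r[1],1),round(r[2],1)
if __name__=='__main__':
  t=load('top1');s=load('side1')
  for n,c in(('top',t),('side',s)):
    P=cloud(c); ok=c['z_map']>0
    def box(x0,x1,y0,y1): return ok&(P[...,0]>x0)&(P[...,0]<x1)&(P[...,1]>y0)&(P[...,1]<y1)
    regs=[('puller',(ray(t,445,228,.03)),.075,[(.08,.2),(.02,.06),(.004,.02)]),('socket',ray(t,293,184,.05),.085,[(.041,.048),(.05,.066)]),
          ('tray',ray(t,225,236,.01),.1,[(.015,.03),(.001,.009)])]
    for nm,p,r,hs in regs:
        b=box(p[0]-r,p[0]+r,p[1]-r,p[1]+r)
        z=P[b][:,2]*1000
        print(n,nm,np.round(p,3),np.histogram(z,bins=[-10,-2,2,6,12,18,24,32,40,44,48,52,56,60,64,70,80,90,100,110,120,130,140,160])[0])
        for a,d in hs:
            mm=b&(P[...,2]>a)&(P[...,2]<d)
            if mm.sum()>4: print('   ',a,d,rect(P,mm),'zmed',np.median(P[mm][:,2]).round(4),'zmax',P[mm][:,2].max().round(4))
for n,c,x in(('top',load('top1'),[(245,140,90,70),(410,195,70,70)]),('side',load('side1'),[(300,170,64,50),(320,260,64,70)])):
    cv2.imwrite(f'pics/{n}c.png',np.hstack([cv2.resize(c['pixels'][y:y+h,X:X+w,::-1],(400,400),interpolation=cv2.INTER_CUBIC) for X,y,w,h in x]))
a,b=cv2.imread('pics/topc.png'),cv2.imread('pics/sidec.png')
cv2.imwrite('pics/crops.png',cv2.resize(np.vstack([a,b]),(600,600)))
E
python3 m.py
```

```text
top puller [ 0.468 -0.377  0.03 ] [369 760 459 146  67  36  69  25   4   1   1   3   2   3   1   4   4   8
  18  60  62   0   0]
    0.08 0.2 (152, array([ 469.3, -376.1]), array([59.5, 18.1]), 29.5) zmed 0.1193 zmax 0.127
    0.02 0.06 (129, array([ 468.9, -375.9]), array([66.5, 39.2]), 27.8) zmed 0.0293 zmax 0.0579
    0.004 0.02 (400, array([ 469.2, -377.1]), array([147.6, 147. ]), 89.7) zmed 0.0064 zmax 0.0199
top socket [0.617 0.107 0.05 ] [338 531 236  71 113  32  21  79 291 392 211 107  69  38   5   0   0   0
   0   0   0   0   0]
    0.041 0.048 (639, array([620.5, 110.6]), array([122. , 119.9]), 5.9) zmed 0.0447 zmax 0.048
    0.05 0.066 (297, array([621.4, 107.7]), array([116. , 106.5]), 1.8) zmed 0.0544 zmax 0.0652
top tray [0.456 0.334 0.01 ] [ 577 1300 1109  377   89  157   32    0    0    0    0    0    0    0
    0    0    0    0    0    0    0    0    0]
    0.015 0.03 (241, array([458.8, 337. ]), array([140.5, 141.6]), 9.6) zmed 0.0206 zmax 0.0297
    0.001 0.009 (1759, array([455.6, 334.1]), array([199.4, 200. ]), 0.1) zmed 0.0036 zmax 0.009
side puller [ 0.468 -0.3
[... 353 characters left out ...]
5, -373.4]), array([ 98.6, 105.6]), 37.7) zmed 0.0076 zmax 0.0199
side socket [0.617 0.107 0.05 ] [192 264  60  86  62  84 116 116 260 198 118  60  43   8   0   0   0   0
   0   0   0   0   0]
    0.041 0.048 (403, array([622.6, 106.2]), array([122.7, 129.5]), 5.3) zmed 0.0439 zmax 0.048
    0.05 0.066 (159, array([622.3, 106.2]), array([78.1, 82.4]), 3.4) zmed 0.0543 zmax 0.0617
side tray [0.456 0.334 0.01 ] [254 471 320 140 163 106   1   0   0   0   0   0   0   0   0   0   0   0
   0   0   0   0   0]
    0.015 0.03 (202, array([460.9, 334. ]), array([144. , 151.3]), 9.9) zmed 0.0181 zmax 0.0244
    0.001 0.009 (521, array([456.6, 330.8]), array([203.4, 186.5]), 4.0) zmed 0.0032 zmax 0.0088
```

View pics/crops.png

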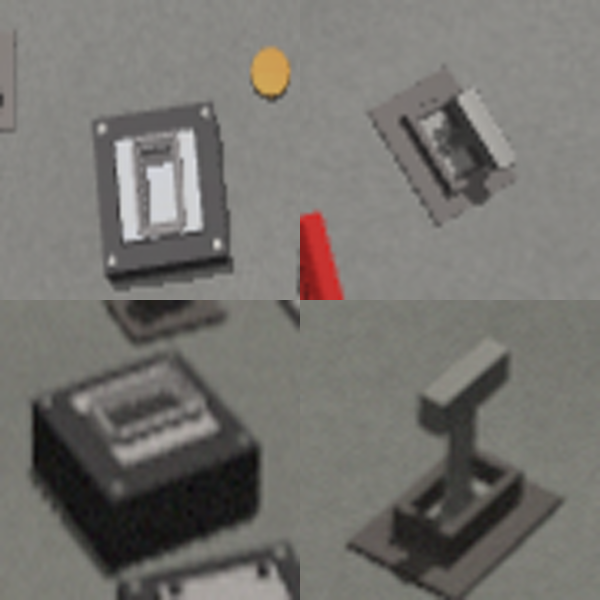

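The crops show the slot's long axis nearly along world x, and the T handle free and upright. Next I'll refine these with plane-cast contours and compute the first move.

```bash
cat > g.py <<'E'
import sys
from h import *
from scipy.spatial.transform import Rotation as R
def rows(*wps):
    s=telemetry.get_state(); p=s['tool_pos']; r=R.from_euler('xyz',s['tcp_rot'],degrees=True)
    print('t',round(s['t'],2),'pos',p.round(4),'rot',s['tcp_rot'].round(2),'F',s['force'].round(1),'w',round(s['gripper_width']*85.4,1),'gf',round(float(s['gripper_force']),1),'q',s['joints'].round(0))
    for x,y,z,yaw in wps:
        d=r.inv().apply(np.array([x,y,z])-p)/.5
        t=(r.inv()*R.from_euler('xyz',[180,0,yaw],degrees=True)).as_rotvec(degrees=True)/360
        print((x,y,z,yaw),'->',d.round(4).tolist(),t.round(4).tolist())
if __name__=='__main__': rows(*eval('['+sys.argv[1]+']'))
E
python3 - <<'E'
from h import *
t=load('top1');s=load('side1')
def quad(c,mask,z,seed,name):
    n,l,st,ce=cv2.connectedComponentsWithStats(mask.astype(np.uint8))
    i=l[seed[1],seed[0]] or np.bincount(l[seed[1]-6:seed[1]+7,seed[0]-6:seed[0]+7].ravel())[1:].argmax()+1
    k=np.argwhere(l==i); h=cv2.convexHull(k[:,::-1].astype(np.float32))[:,0]
    q=np.array([ray(c,u,v,z)[:2] for u,v in h],np.float32)*1000
    r=cv2.minAreaRect(q); print(name,len(k),np.round(r[0],1),np.round(r[1],1),round(r[2],1))
for n,c,pp,pt,pu in(('top',t,(293,184),(225,236),(452,225)),('side',s,(322,187),(265,177),(357,283))):
    g=c['pixels'].astype(int).max(-1); P=cloud(c)
    print(n, g[pp[1]-12:pp[1]+13:4,pp[0]-20:pp[0]+21:4].tolist() )
    W=P[...,2]
    def near(x,y,r): return (abs(P[...,0]-x)<r)&(abs(P[...,1]-y)<r)
    quad(c,near(.62,.108,.055)&(g>120)&(W>.045),.059,pp,n+' plug bright@59')
    quad(c,near(.62,.108,.08)&(W>.035),.045,pp,n+' block@45')
    quad(c,near(.469,-.377,.06)&(W>.085),.12,pu,n+' handle@.12')
    m=near(.469,-.377,.06)&(W>.09); zz=W[m]; print('handle z pct',np.percentile(zz,[50,70,80,90,95]).round(4), 'plug floor', np.median(W[near(.62,.108,.01)]).round(4))
E
python3 g.py '(.5,.1,.248,181),(.4695,-.3775,.248,209.3)'
```

```text
top [[98, 92, 126, 133, 141, 121, 141, 206, 91, 92, 138], [111, 93, 212, 141, 101, 112, 132, 210, 89, 91, 133], [127, 93, 208, 154, 203, 214, 149, 210, 93, 92, 138], [130, 92, 196, 178, 110, 210, 177, 211, 102, 92, 131], [133, 94, 192, 192, 114, 210, 195, 204, 129, 93, 123], [132, 93, 115, 212, 124, 138, 144, 199, 173, 92, 80], [131, 93, 66, 78, 65, 93, 94, 94, 92, 185, 80]]
top plug bright@59 371 [619.2 109.7] [78.9 76.9] 6.0
top block@45 1178 [619.  110.5] [122.9 120.1] 6.2
top handle@.12 149 [ 467.9 -372.9] [60.  23.1] 29.2
handle z pct [0.1195 0.1213 0.1222 0.1233 0.1244] plug floor 0.0152
side [[121, 121, 122, 123, 123, 122, 81, 86, 63, 90, 115], [122, 122, 118, 119, 121, 121, 118, 107, 84, 83, 123], [120, 118, 120, 115, 85, 82, 128, 129, 118, 105, 70], [117, 94, 100, 66, 151, 114, 86, 69, 63, 99, 125], [124, 99, 27, 64, 63, 112, 126, 122, 95, 148, 171], [119, 101, 22, 23, 67, 63, 170, 153, 99, 67, 66], [123, 89, 25, 29, 26, 64, 60, 61, 66, 47, 23]]
side plug bright@59 40 [611.9 125.6] [75.3 34.6] 30.0
side block@45 764 [620.1  98.4] [124.9 135.4] 6.1
side handle@.12 255 [ 464.5 -390. ] [82.2 32.5] 36.2
handle z pct [0.1164 0.119  0.1199 0.1208 0.1218] plug floor nan
t 0.1 pos [0.272  0.5345 0.2476] rot [-1.7993e+02 -1.0000e-02  1.5303e+02] F [-0.   0.1  0.2] w 85.5 gf 0.0 q [51.  6.  6. 90. -0. 78.]
(0.5, 0.1, 0.248, 181) -> [-0.8006, -0.5676, -0.0003] [-0.0002, -0.0001, -0.0777]
(0.4695, -0.3775, 0.248, 209.3) -> [-1.1794, -1.4464, 0.0006] [-0.0002, -0.0001, -0.1563]
  return _methods._mean(a, axis=axis, dtype=dtype,
  ret = ret.dtype.type(ret / rcount)
```

{"method": "apply_moves", "body": {"commands": [[-0.8,-0.57,0,0,0,-0.078,85],[-0.8,-0.57,0,0,0,-0.078,85],[-0.8,-0.57,0,0,0,-0.078,85],[-0.8,-0.57,0,0,0,-0.078,85],[-0.8,-0.57,0,0,0,-0.078,85],[-0.8,-0.57,0,0,0,-0.078,85],[-0.8,-0.57,0,0,0,-0.078,85],[-0.8,-0.57,0,0,0,-0.078,85]]}}

```text
t: 0.9
tool_pos: [0.4526, 0.188, 0.2482]
tcp_rot: [180.0, 0.0, -178.9]
force: [1.2, 1.4, 0.5]
gripper_width: 0.996
gripper_force: 0.0
```

```bash
python3 g.py '(.4695,-.3775,.248,209.3)'
```

```text
t 0.9 pos [0.4526 0.188  0.2482] rot [ 179.99    0.   -178.89] F [1.2 1.4 0.5] w 85.0 gf 0.0 q [  7. -13. -13.  90.   0.   6.]
(0.4695, -0.3775, 0.248, 209.3) -> [-0.0118, -1.1315, 0.0002] [0.0, 0.0, -0.0783]
```

{"method": "apply_moves", "body": {"commands": [[-0.01,-0.9,0,0,0,-0.076,85],[-0.01,-0.9,0,0,0,-0.076,85],[-0.01,-0.9,0,0,0,-0.076,85],[-0.01,-0.9,0,0,0,-0.076,85],[-0.01,-0.9,0,0,0,-0.076,85],[-0.01,-0.9,0,0,0,-0.076,85],[-0.01,-0.9,0,0,0,-0.076,85],[-0.01,-0.9,0,0,0,-0.076,85]]}}

```text
t: 1.7
tool_pos: [0.4634, -0.1892, 0.2482]
tcp_rot: [180.0, 0.0, -151.6]
force: [1.6, -0.0, 0.2]
gripper_width: 0.995
gripper_force: 0.0
```

{"method": "apply_moves", "body": {"commands": [[0,0,0,0,0,0,85],[0,0,0,0,0,0,85],[0,0,0,0,0,0,85]]}}

```text
t: 2.0
tool_pos: [0.4638, -0.1864, 0.2482]
tcp_rot: [180.0, 0.0, -151.5]
force: [-0.2, 0.7, -0.2]
gripper_width: 0.994
gripper_force: 0.0
```

```bash
python3 g.py '(.4695,-.3775,.248,209.3)'
```

```text
t 2.0 pos [ 0.4638 -0.1864  0.2482] rot [ 179.96    0.   -151.5 ] F [-0.2  0.7 -0.2] w 84.9 gf 0.0 q [-37. -12. -11.  90.   0. -65.]
(0.4695, -0.3775, 0.248, 209.3) -> [0.1724, -0.3413, 0.0001] [0.0001, 0.0, -0.0022]
```

{"method": "apply_moves", "body": {"commands": [[0.172,-0.341,0,0,0,-0.0022,85],[0.172,-0.341,0,0,0,-0.0022,85],[0.172,-0.341,0,0,0,-0.0022,85],[0.172,-0.341,0,0,0,-0.0022,85],[0.172,-0.341,0,0,0,-0.0022,85],[0.172,-0.341,0,0,0,-0.0022,85],[0.172,-0.341,0,0,0,-0.0022,85]]}}

```text
t: 2.7
tool_pos: [0.4702, -0.3763, 0.2487]
tcp_rot: [180.0, 0.0, -150.6]
force: [-0.3, 0.5, 0.6]
gripper_width: 1.001
gripper_force: 0.0
```

```bash
python3 - <<'E'
from h import *
from g import rows
rows((.4695,-.3775,.160,209.3),(.4695,-.3775,.111,209.3))
c=cap('side','side2'); P=cloud(c)
cv2.imwrite('pics/s2.png',cv2.resize(c['pixels'][150:350,260:460,::-1],(600,600),interpolation=cv2.INTER_CUBIC))
E
```

```text
t 2.7 pos [ 0.4702 -0.3763  0.2487] rot [ 1.7999e+02  2.0000e-02 -1.5063e+02] F [-0.3  0.5  0.6] w 85.5 gf 0.0 q [-51.   6.   6.  90.   0. -80.]
(0.4695, -0.3775, 0.16, 209.3) -> [0.0024, -0.0014, 0.1774] [0.0, 0.0001, 0.0002]
(0.4695, -0.3775, 0.111, 209.3) -> [0.0025, -0.0014, 0.2754] [0.0, 0.0001, 0.0002]
```

View pics/s2.png

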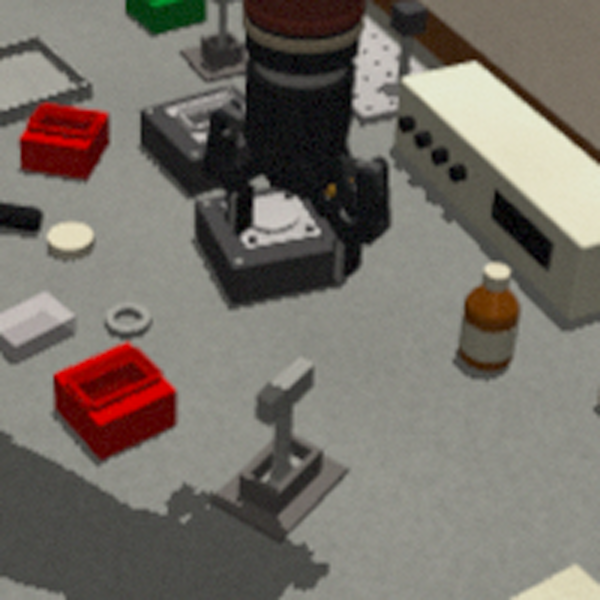

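The side view shows the open gripper above the still-upright puller (crop 285,400), with nothing between them. Descending now.

{"method": "apply_moves", "body": {"commands": [[0.002,-0.001,0.08,0,0,0,85],[0.002,-0.001,0.16,0,0,0,85],[0.002,-0.001,0.21,0,0,0,85],[0.002,-0.001,0.24,0,0,0,85],[0.002,-0.001,0.265,0,0,0,85],[0.002,-0.001,0.28,0,0,0,85],[0.002,-0.001,0.283,0,0,0,85],[0.002,-0.001,0.283,0,0,0,60]], "force": 40}}

```text
t: 3.55
tool_pos: [0.4693, -0.3793, 0.1077]
tcp_rot: [-179.9, 0.0, -150.7]
force: [-0.2, 1.1, 0.3]
gripper_width: 0.854
gripper_force: 0.0
```

```bash
python3 g.py '(.4695,-.3775,.107,209.3)'
```

```text
t 3.55 pos [ 0.4693 -0.3793  0.1077] rot [-1.7994e+02  2.0000e-02 -1.5074e+02] F [-0.2  1.1  0.3] w 72.9 gf 0.0 q [-51.   8.  -7.  75.   0. -81.]
(0.4695, -0.3775, 0.107, 209.3) -> [-0.0021, 0.003, 0.0014] [-0.0002, 0.0, -0.0001]
```

{"method": "apply_moves", "body": {"commands": [[-0.002,0.002,0.001,0,0,0,40],[-0.002,0.002,0.001,0,0,0,30],[-0.002,0.002,0.001,0,0,0,24],[-0.002,0.002,0.001,0,0,0,18],[-0.002,0.002,0.001,0,0,0,10],[-0.002,0.002,0.001,0,0,0,10],[-0.002,0.002,0.001,0,0,0,10],[-0.002,0.002,0.001,0,0,0,10]], "force": 40}}

```text
t: 4.35
tool_pos: [0.4695, -0.3778, 0.1067]
tcp_rot: [-180.0, 0.0, -150.7]
force: [-1.0, -0.3, 3.4]
gripper_width: 0.178
gripper_force: 39.9
```

{"method": "apply_moves", "body": {"commands": [[0,0,0,0,0,0,8],[0,0,0,0,0,0,8],[0,0,0,0,0,0,8]], "force": 110}}

```text
t: 4.65
tool_pos: [0.4696, -0.3779, 0.1068]
tcp_rot: [-180.0, 0.0, -150.7]
force: [-0.1, 0.0, 5.9]
gripper_width: 0.174
gripper_force: 108.4
```

```bash
python3 g.py '(.4695,-.3775,.107,209.3)'
```

```text
t 4.65 pos [ 0.4696 -0.3779  0.1068] rot [-1.7995e+02  1.0000e-02 -1.5074e+02] F [-0.1  0.   5.9] w 14.8 gf 108.4 q [-51.   8.  -7.  75.   0. -81.]
(0.4695, -0.3775, 0.107, 209.3) -> [-0.0002, 0.0008, -0.0004] [-0.0001, 0.0, -0.0001]
```

{"method": "apply_moves", "body": {"commands": [[0,0,-0.01,0,0,0,8],[0,0,-0.03,0,0,0,8],[0,0,-0.06,0,0,0,8],[0,0,-0.1,0,0,0,8],[0,0,-0.15,0,0,0,8],[0,0,-0.2,0,0,0,8],[0,0,-0.24,0,0,0,8],[0,0,-0.25,0,0,0,8]]}}

```text
t: 5.45
tool_pos: [0.4701, -0.3785, 0.2351]
tcp_rot: [-179.7, 0.0, -150.7]
force: [-0.4, -1.0, -1.8]
gripper_width: 0.169
gripper_force: 107.4
```

```bash
python3 - <<'E'
from h import *
from m import rect
from g import rows
rows((.62,.109,.245,186))
c=cap('side','side3'); P=cloud(c); print(P[230:330,330:420,2].max())
b=(abs(P[...,0]-.4695)<.06)&(abs(P[...,1]+.378)<.06)&(c['z_map']>0)
for lo in np.arange(.1,.28,.01):
    m=b&(P[...,2]>lo)&(P[...,2]<lo+.01)
    if m.sum()>3: print(round(lo,2),rect(P,m))
cv2.imwrite('pics/s3.png',cv2.resize(c['pixels'][190:330,300:440,::-1],(500,500),interpolation=cv2.INTER_CUBIC))
E
```

```text
t 5.45 pos [ 0.4701 -0.3785  0.2351] rot [-1.7975e+02  5.0000e-02 -1.5074e+02] F [-0.4 -1.  -1.8] w 14.4 gf 107.4 q [-51.   6.   4.  88.   0. -81.]
(0.62, 0.109, 0.245, 186) -> [-0.7382, 0.7039, -0.0222] [-0.0007, 0.0003, 0.0646]
0.9023944412552712
0.13 (50, array([ 471.7, -378.7]), array([52.9, 22.3]), 27.6)
0.14 (98, array([ 471., -380.]), array([52.1, 21.3]), 26.4)
0.15 (23, array([ 469.1, -383.1]), array([ 8.3, 14. ]), 60.8)
0.16 (23, array([ 467.8, -383.1]), array([ 9.4, 15. ]), 49.2)
0.17 (19, array([ 469. , -383.4]), array([ 7.6, 13.4]), 44.9)
0.18 (19, array([ 468.6, -383.1]), array([ 6.6, 12.7]), 46.7)
0.19 (22, array([ 468.4, -382.8]), array([ 6.2, 12.7]), 49.0)
0.2 (21, array([ 469.1, -382.5]), array([ 8.2, 13.7]), 54.2)
0.21 (6, array([ 467.7, -388.9]), array([ 4.8, 14.2]), 37.7)
0.22 (51, array([ 473.5, -389.8]), array([58. , 19.5]), 15.0)
0.23 (71, array([ 459.5, -390.1]), array([30.6, 43.1]), 44.2)
0.24 (130, array([ 465.4, -384.6]), array([37.3, 42.2]), 77.1)
0.25 (57, array([ 464.6, -386.4]), array([25.1, 39.1]), 8.4)
0.26 (120, array([ 467.1, -380.4]), array([25.3, 81.2]), 29.2)
0.27 (125, array([ 469.1, -379.1]), array([28.1, 90.8]), 30.4)
```

View pics/s3.png

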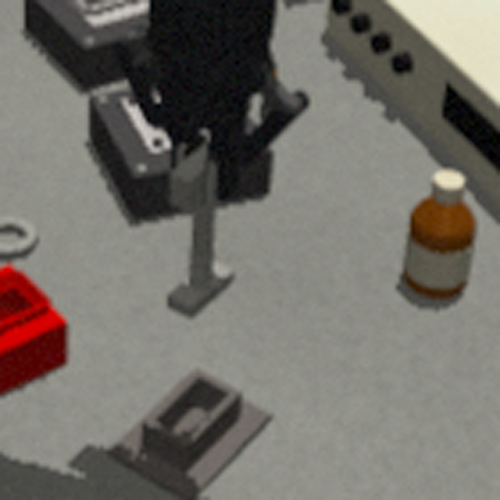

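The puller hangs straight with its foot (crop 200,290) clear of the stand. Moving it towards the slot.

{"method": "apply_moves", "body": {"commands": [[-0.015,0.014,-0.003,0,0,0.004,8],[-0.05,0.048,-0.006,0,0,0.01,8],[-0.1,0.095,-0.01,0,0,0.018,8],[-0.155,0.148,-0.014,0,0,0.026,8],[-0.21,0.2,-0.018,0,0,0.034,8],[-0.265,0.253,-0.022,0,0,0.042,8],[-0.32,0.305,-0.022,0,0,0.05,8],[-0.375,0.358,-0.022,0,0,0.058,8]]}}

```text
t: 6.3
tool_pos: [0.5453, -0.1282, 0.2414]
tcp_rot: [180.0, -0.1, -171.7]
force: [0.2, 0.3, -2.4]
gripper_width: 0.168
gripper_force: 107.4
```

```bash
python3 g.py '(.62,.109,.245,186)'
```

```text
t 6.3 pos [ 0.5453 -0.1282  0.2414] rot [ 1.7995e+02 -6.0000e-02 -1.7175e+02] F [ 0.2  0.3 -2.4] w 14.3 gf 107.4 q [-27.  -1.  -2.  89.   0. -35.]
(0.62, 0.109, 0.245, 186) -> [-0.2159, 0.448, -0.0071] [0.0001, -0.0002, 0.0063]
```

{"method": "apply_moves", "body": {"commands": [[-0.036,0.075,-0.002,0,0,0.002,8],[-0.072,0.15,-0.004,0,0,0.004,8],[-0.108,0.225,-0.006,0,0,0.006,8],[-0.144,0.3,-0.006,0,0,0.006,8],[-0.175,0.363,-0.006,0,0,0.006,8],[-0.198,0.41,-0.006,0,0,0.006,8],[-0.21,0.435,-0.006,0,0,0.006,8],[-0.215,0.445,-0.006,0,0,0.006,8]]}}

```text
t: 7.1
tool_pos: [0.6192, 0.1069, 0.2444]
tcp_rot: [180.0, -0.1, -173.7]
force: [-1.0, -0.9, -1.1]
gripper_width: 0.166
gripper_force: 107.5
```

{"method": "apply_moves", "body": {"commands": [[0,0,0,0,0,0,8],[0,0,0,0,0,0,8]]}}

```text
t: 7.3
tool_pos: [0.6192, 0.1048, 0.2452]
tcp_rot: [-180.0, -0.0, -173.8]
force: [0.0, 0.1, -2.0]
gripper_width: 0.172
gripper_force: 107.5
```

```bash
python3 g.py '(.62,.109,.21,186)'
```

```text
t 7.3 pos [0.6192 0.1048 0.2452] rot [-1.7999e+02 -2.0000e-02 -1.7384e+02] F [ 0.   0.1 -2. ] w 14.7 gf 107.5 q [-2. 11. 11. 90. -0. -8.]
(0.62, 0.109, 0.21, 186) -> [-0.0025, 0.0081, 0.0704] [-0.0, -0.0001, 0.0004]
```

{"method": "apply_moves", "body": {"commands": [[-0.002,0.004,0.01,0,0,0,8],[-0.002,0.008,0.03,0,0,0,8],[-0.002,0.008,0.06,0,0,0,8],[-0.002,0.008,0.09,0,0,0,8],[-0.002,0.008,0.11,0,0,0,8],[-0.002,0.008,0.12,0,0,0,8],[-0.002,0.008,0.12,0,0,0,8]]}}

```text
t: 8.0
tool_pos: [0.6194, 0.11, 0.1842]
tcp_rot: [180.0, -0.1, -173.8]
force: [0.2, -0.5, -3.5]
gripper_width: 0.175
gripper_force: 107.5
```

```bash
python3 - <<'E'
from h import *
from m import rect
from g import rows
rows((.62,.109,.127,186))
c=cap('side','side4'); P=cloud(c)
b=(abs(P[...,0]-.62)<.06)&(abs(P[...,1]-.109)<.06)&(c['z_map']>0)
for lo,hi in ((.052,.066),(.075,.083),(.083,.09),(.09,.1),(.1,.11),(.11,.12),(.12,.13),(.13,.14),(.14,.15)):
    m=b&(P[...,2]>lo)&(P[...,2]<hi)
    if m.sum()>3: print(lo,rect(P,m),P[m][:,:2].mean(0).round(4))
cv2.imwrite('pics/s4.png',cv2.resize(c['pixels'][130:230,280:390,::-1],(660,600),interpolation=cv2.INTER_CUBIC))
E
```

```text
t 8.0 pos [0.6194 0.11   0.1842] rot [ 1.7998e+02 -9.0000e-02 -1.7378e+02] F [ 0.2 -0.5 -3.5] w 15.0 gf 107.5 q [-2. 11.  4. 83.  0. -8.]
(0.62, 0.109, 0.127, 186) -> [-0.0011, -0.0022, 0.1145] [0.0, -0.0002, 0.0006]
0.052 (114, array([623.5, 101.4]), array([76.4, 80.7]), 2.8) [0.6232 0.1061]
0.075 (8, array([622. , 100.1]), array([47.7,  2.7]), 5.1) [0.6245 0.1005]
0.083 (38, array([620.3, 107.9]), array([49.5, 24.9]), 3.5) [0.6175 0.1037]
0.09 (38, array([620.9, 104. ]), array([46.2, 23.7]), 7.3) [0.6194 0.1045]
0.1 (15, array([620.2, 107. ]), array([11.5, 16.7]), 4.1) [0.6185 0.1044]
0.11 (11, array([619. , 107.5]), array([12.6, 12.9]), 66.3) [0.6179 0.1051]
0.12 (12, array([618.9, 103.7]), array([ 9.7, 10. ]), 57.4) [0.6189 0.1037]
0.13 (11, array([620.1, 104.8]), array([10.9,  6.2]), 12.9) [0.619  0.1046]
0.14 (9, array([619.4, 105.9]), array([ 7.3, 10.5]), 56.8) [0.6192 0.1053]
```

View pics/s4.png

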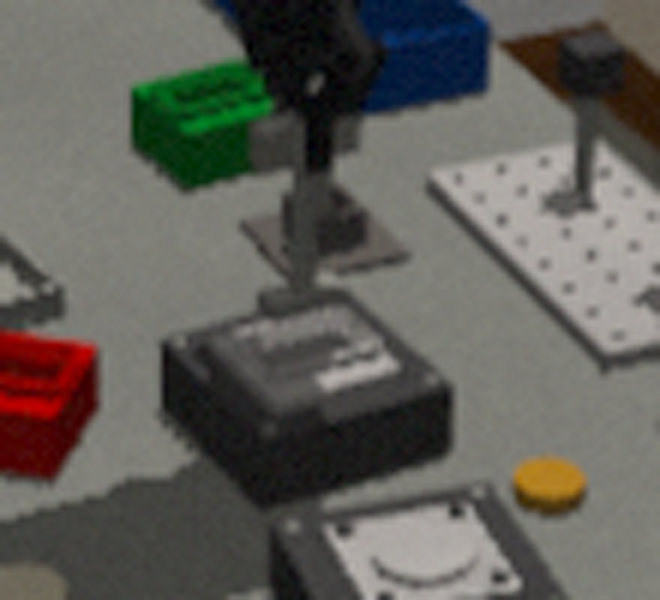

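The foot (crop 290,300) is above the slot and parallel to it. Camera bias accounts for the small offset. Lowering slowly while watching the force.

{"method": "apply_moves", "body": {"commands": [[-0.002,-0.001,0.008,0,0,0,8],[-0.002,-0.001,0.02,0,0,0,8],[-0.002,-0.001,0.032,0,0,0,8],[-0.002,-0.001,0.044,0,0,0,8],[-0.002,-0.001,0.055,0,0,0,8],[-0.002,-0.001,0.063,0,0,0,8],[-0.002,-0.001,0.07,0,0,0,8]]}}

```text
t: 8.75
tool_pos: [0.6209, 0.1097, 0.1499]
tcp_rot: [180.0, -0.0, -173.8]
force: [-0.5, -0.2, -1.7]
gripper_width: 0.167
gripper_force: 107.5
```

```bash
python3 g.py '(.6205,.1095,.126,186)'
```

```text
t 8.75 pos [0.6209 0.1097 0.1499] rot [ 1.7999e+02 -1.0000e-02 -1.7378e+02] F [-0.5 -0.2 -1.7] w 14.3 gf 107.5 q [-2. 11.  1. 80.  0. -8.]
(0.6205, 0.1095, 0.126, 186) -> [0.0008, -0.0003, 0.0478] [0.0, -0.0, 0.0006]
```

{"method": "apply_moves", "body": {"commands": [[0,0,0.006,0,0,0,8],[0,0,0.014,0,0,0,8],[0,0,0.022,0,0,0,8],[0,0,0.03,0,0,0,8],[0,0,0.038,0,0,0,8],[0,0,0.044,0,0,0,8],[0,0,0.047,0,0,0,8],[0,0,0.047,0,0,0,8]]}}

```text
t: 9.55
tool_pos: [0.6209, 0.1097, 0.1266]
tcp_rot: [180.0, -0.0, -173.8]
force: [-0.2, -0.1, -3.1]
gripper_width: 0.171
gripper_force: 107.5
```

```bash
python3 g.py '(.6205,.1095,.126,276)'
```

```text
t 9.55 pos [0.6209 0.1097 0.1266] rot [ 1.7999e+02 -2.0000e-02 -1.7378e+02] F [-0.2 -0.1 -3.1] w 14.6 gf 107.5 q [-2. 12. -1. 78.  0. -8.]
(0.6205, 0.1095, 0.126, 276) -> [0.0007, -0.0003, 0.0012] [0.0001, -0.0, -0.2494]
```

{"method": "apply_moves", "body": {"commands": [[0,0,0,0,0,-0.008,8],[0,0,0,0,0,-0.024,8],[0,0,0,0,0,-0.042,8],[0,0,0,0,0,-0.06,8],[0,0,0,0,0,-0.078,8],[0,0,0,0,0,-0.096,8],[0,0,0,0,0,-0.112,8],[0,0,0,0,0,-0.125,8]]}}

```text
t: 10.35
tool_pos: [0.6211, 0.1097, 0.1272]
tcp_rot: [-180.0, 0.0, -128.5]
force: [-0.5, 0.2, -2.5]
gripper_width: 0.166
gripper_force: 107.6
```

```bash
python3 g.py '(.6205,.1095,.126,276)'
```

```text
t 10.35 pos [0.6211 0.1097 0.1272] rot [-1.7998e+02  2.0000e-02 -1.2854e+02] F [-0.5  0.2 -2.5] w 14.2 gf 107.6 q [ -2.  12.  -0.  78.   0. -53.]
(0.6205, 0.1095, 0.126, 276) -> [0.0011, 0.0007, 0.0023] [-0.0001, 0.0, -0.1237]
```

{"method": "apply_moves", "body": {"commands": [[0,0,0,0,0,-0.016,8],[0,0,0,0,0,-0.034,8],[0,0,0,0,0,-0.052,8],[0,0,0,0,0,-0.07,8],[0,0,0,0,0,-0.088,8],[0,0,0,0,0,-0.106,8],[0,0,0,0,0,-0.118,8],[0,0,0,0,0,-0.124,8]]}}

```text
t: 11.15
tool_pos: [0.6211, 0.1097, 0.1272]
tcp_rot: [-180.0, 0.0, -84.0]
force: [-0.9, 0.1, -2.0]
gripper_width: 0.168
gripper_force: 107.6
```

{"method": "apply_moves", "body": {"commands": [[0,0,-0.004,0,0,0,8],[0,0,-0.008,0,0,0,8],[0,0,-0.011,0,0,0,8],[0,0,-0.013,0,0,0,8],[0,0,-0.014,0,0,0,8]]}}

```text
t: 11.65
tool_pos: [0.6211, 0.1097, 0.1341]
tcp_rot: [-180.0, -0.0, -84.2]
force: [0.2, -0.4, -1.7]
gripper_width: 0.173
gripper_force: 107.6
```

```bash
python3 g.py '(.6205,.1095,.21,276)'
```

```text
t 11.65 pos [0.6211 0.1097 0.1341] rot [-179.98   -0.    -84.16] F [ 0.2 -0.4 -1.7] w 14.8 gf 107.6 q [ -2.  12.   0.  78.   0. -98.]
(0.6205, 0.1095, 0.21, 276) -> [0.0002, 0.0011, -0.1518] [-0.0001, -0.0, -0.0004]
```

{"method": "apply_moves", "body": {"commands": [[0,0,-0.001,0,0,0,8],[0,0,-0.002,0,0,0,8],[0,0,-0.003,0,0,0,8],[0,0,-0.004,0,0,0,8],[0,0,-0.005,0,0,0,8],[0,0,-0.006,0,0,0,8],[0,0,-0.007,0,0,0,8],[0,0,-0.008,0,0,0,8]]}}

```text
t: 12.45
tool_pos: [0.6209, 0.1097, 0.1379]
tcp_rot: [180.0, 0.0, -84.1]
force: [-0.8, -0.0, -6.9]
gripper_width: 0.171
gripper_force: 107.2
```

```bash
python3 g.py '(.6205,.1095,.21,276)'
```

```text
t 12.45 pos [0.6209 0.1097 0.1379] rot [ 1.7999e+02  1.0000e-02 -8.4140e+01] F [-0.8 -0.  -6.9] w 14.6 gf 107.2 q [ -2.  12.   0.  79.   0. -98.]
(0.6205, 0.1095, 0.21, 276) -> [0.0003, 0.0009, -0.1443] [0.0, 0.0, -0.0004]
```

{"method": "apply_moves", "body": {"commands": [[0,0,-0.002,0,0,0,8],[0,0,-0.005,0,0,0,8],[0,0,-0.009,0,0,0,8],[0,0,-0.014,0,0,0,8],[0,0,-0.019,0,0,0,8],[0,0,-0.024,0,0,0,8],[0,0,-0.03,0,0,0,8],[0,0,-0.036,0,0,0,8]]}}

```text
t: 13.25
tool_pos: [0.621, 0.1097, 0.1562]
tcp_rot: [-180.0, 0.0, -84.1]
force: [0.5, 0.2, -6.9]
gripper_width: 0.169
gripper_force: 107.2
```

```bash
python3 g.py '(.6205,.1095,.21,276)'
```

```text
t 13.25 pos [0.621  0.1097 0.1562] rot [-179.99    0.    -84.14] F [ 0.5  0.2 -6.9] w 14.4 gf 107.2 q [ -2.  11.   2.  81.   0. -98.]
(0.6205, 0.1095, 0.21, 276) -> [0.0002, 0.001, -0.1076] [-0.0, 0.0, -0.0004]
```

{"method": "apply_moves", "body": {"commands": [[0,0,-0.008,0,0,0,8],[0,0,-0.02,0,0,0,8],[0,0,-0.034,0,0,0,8],[0,0,-0.05,0,0,0,8],[0,0,-0.066,0,0,0,8],[0,0,-0.08,0,0,0,8],[0,0,-0.09,0,0,0,8],[0,0,-0.096,0,0,0,8]]}}

```text
t: 14.05
tool_pos: [0.6212, 0.1097, 0.2046]
tcp_rot: [-180.0, -0.0, -84.1]
force: [-0.9, -0.3, -6.6]
gripper_width: 0.172
gripper_force: 107.2
```

```bash
python3 - <<'E'
from h import *
from m import rect
from g import rows
rows((.4595,.3355,.205,279.7))
s=cap('side','side5'); P=cloud(s)
b=(abs(P[...,0]-.62)<.07)&(abs(P[...,1]-.109)<.07)&(s['z_map']>0)
for lo,hi in ((.04,.05),(.06,.07),(.07,.08),(.08,.09),(.09,.1),(.1,.11),(.11,.12),(.12,.13),(.13,.14)):
    m=b&(P[...,2]>lo)&(P[...,2]<hi)
    if m.sum()>3: print(lo,rect(P,m))
cv2.imwrite('pics/s5.png',cv2.resize(s['pixels'][100:220,230:370,::-1],(700,600),interpolation=cv2.INTER_CUBIC))
E
```

```text
t 14.05 pos [0.6212 0.1097 0.2046] rot [-179.96   -0.    -84.14] F [-0.9 -0.3 -6.6] w 14.7 gf 107.2 q [ -2.  11.   7.  85.   0. -98.]
(0.4595, 0.3355, 0.205, 279.7) -> [-0.4823, 0.2756, -0.001] [-0.0001, -0.0, -0.0107]
0.04 (325, array([622.2, 108.5]), array([124.7, 129.4]), 6.9)
0.07 (16, array([602.8,  90.9]), array([51.6, 98.7]), 51.4)
0.08 (87, array([604.8,  90. ]), array([ 59.3, 110.8]), 48.2)
0.09 (90, array([621.9, 104.4]), array([82.5, 79.2]), 3.8)
0.1 (96, array([622.3, 107.2]), array([83.3, 83.6]), 3.0)
0.11 (186, array([621.2, 107.2]), array([82.1, 85.3]), 5.7)
0.12 (157, array([622.2, 105. ]), array([82.7, 80.6]), 3.9)
0.13 (12, array([617.5, 104.7]), array([ 7.4, 13. ]), 64.7)
```

View pics/s5.png

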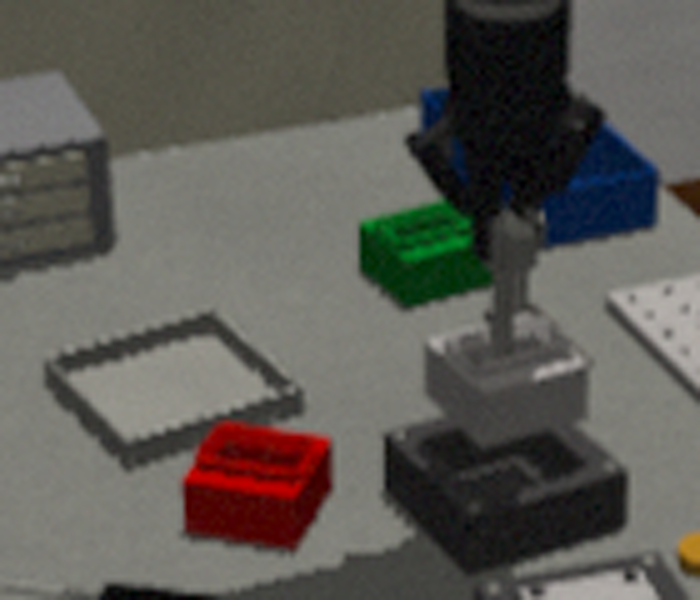

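The plug (crop 505,380) hangs level on the locked foot, clear of the socket. The tray is at (175,385). Carrying it gently.

{"method": "apply_moves", "body": {"commands": [[-0.006,0.003,0,0,0,0,8],[-0.02,0.011,0,0,0,-0.001,8],[-0.042,0.024,0,0,0,-0.002,8],[-0.07,0.04,0,0,0,-0.003,8],[-0.102,0.058,0,0,0,-0.004,8],[-0.136,0.078,0,0,0,-0.005,8],[-0.17,0.097,0,0,0,-0.006,8],[-0.204,0.117,0,0,0,-0.007,8]]}}

```text
t: 14.9
tool_pos: [0.5512, 0.2068, 0.204]
tcp_rot: [-180.0, 0.0, -81.6]
force: [0.7, 0.1, -6.3]
gripper_width: 0.169
gripper_force: 107.4
```

```bash
python3 g.py '(.4595,.3355,.205,279.7)'
```

```text
t 14.9 pos [0.5512 0.2068 0.204 ] rot [-1.7998e+02  1.0000e-02 -8.1560e+01] F [ 0.7  0.1 -6.3] w 14.4 gf 107.4 q [  8.   4.  -1.  85.   0. -91.]
(0.4595, 0.3355, 0.205, 279.7) -> [-0.2815, 0.1436, -0.002] [-0.0, 0.0, -0.0035]
```

{"method": "apply_moves", "body": {"commands": [[-0.034,0.017,0,0,0,-0.001,8],[-0.068,0.034,0,0,0,-0.002,8],[-0.102,0.052,0,0,0,-0.003,8],[-0.136,0.069,0,0,0,-0.003,8],[-0.17,0.086,0,0,0,-0.003,8],[-0.202,0.102,0,0,0,-0.003,8],[-0.23,0.117,0,0,0,-0.003,8],[-0.25,0.127,0,0,0,-0.003,8]]}}

```text
t: 15.7
tool_pos: [0.4702, 0.3209, 0.204]
tcp_rot: [-180.0, 0.0, -80.5]
force: [0.1, 0.1, -6.8]
gripper_width: 0.169
gripper_force: 107.4
```

{"method": "apply_moves", "body": {"commands": [[-0.014,0.007,0,0,0,0,8],[-0.022,0.011,0,0,0,0,8],[-0.026,0.013,0,0,0,0,8],[-0.026,0.013,0,0,0,0,8],[-0.026,0.013,0,0,0,0,8]]}}

```text
t: 16.2
tool_pos: [0.4631, 0.331, 0.2039]
tcp_rot: [-180.0, -0.0, -80.6]
force: [0.4, -0.1, -7.4]
gripper_width: 0.168
gripper_force: 107.4
```

```bash
python3 - <<'E'
from h import *
from m import rect
from g import rows
rows((.4595,.3355,.205,279.7),(.4595,.3355,.14,279.7))
s=cap('side','side6'); P=cloud(s)
b=(abs(P[...,0]-.46)<.1)&(abs(P[...,1]-.335)<.1)&(s['z_map']>0)
for lo,hi in ((.015,.025),(.065,.075),(.075,.085),(.085,.095),(.09,.1),(.1,.11),(.11,.12),(.12,.13)):
    m=b&(P[...,2]>lo)&(P[...,2]<hi)
    if m.sum()>3: print(lo,rect(P,m))
cv2.imwrite('pics/s6.png',cv2.resize(s['pixels'][90:230,210:350,::-1],(600,600),interpolation=cv2.INTER_CUBIC))
E
```

```text
t 16.2 pos [0.4631 0.331  0.2039] rot [-1.7999e+02 -1.0000e-02 -8.0570e+01] F [ 0.4 -0.1 -7.4] w 14.4 gf 107.4 q [ 22.   0.  -5.  85.  -0. -77.]
(0.4595, 0.3355, 0.205, 279.7) -> [-0.0101, 0.0057, -0.0023] [-0.0, -0.0, -0.0008]
(0.4595, 0.3355, 0.14, 279.7) -> [-0.0101, 0.0057, 0.1277] [-0.0, -0.0, -0.0008]
0.015 (167, array([460.4, 332.1]), array([143.3, 149.6]), 9.5)
0.075 (61, array([448.7, 308.7]), array([ 57.4, 108.6]), 54.3)
0.085 (72, array([448.8, 306.6]), array([ 57.5, 107. ]), 55.1)
0.09 (82, array([464.5, 324.5]), array([79.7, 80.9]), 9.2)
0.1 (81, array([463.7, 324.1]), array([80., 75.]), 11.8)
0.11 (161, array([462.9, 329.1]), array([80.6, 92.8]), 11.0)
0.12 (113, array([467.7, 320.9]), array([86.8, 73.6]), 21.3)
```

View pics/s6.png

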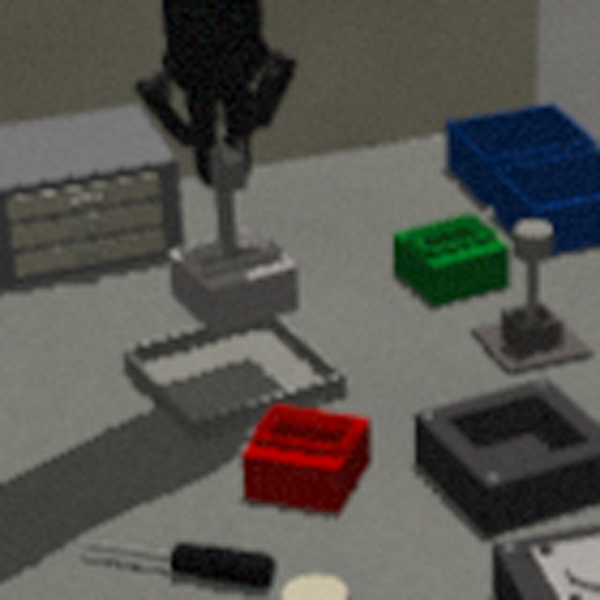

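Plug is level and over the tray (crop tray centre 235,375). Centring and lowering.

{"method": "apply_moves", "body": {"commands": [[-0.004,0.002,0.006,0,0,0,8],[-0.008,0.004,0.018,0,0,-0.0008,8],[-0.01,0.006,0.034,0,0,-0.0008,8],[-0.01,0.006,0.052,0,0,-0.0008,8],[-0.01,0.006,0.07,0,0,-0.0008,8],[-0.01,0.006,0.086,0,0,-0.0008,8],[-0.01,0.006,0.098,0,0,-0.0008,8],[-0.01,0.006,0.106,0,0,-0.0008,8]]}}

```text
t: 17.05
tool_pos: [0.4588, 0.3356, 0.15]
tcp_rot: [180.0, -0.0, -80.3]
force: [-0.1, 0.1, -6.7]
gripper_width: 0.166
gripper_force: 107.4
```

{"method": "apply_moves", "body": {"commands": [[0,0,0.004,0,0,0,8],[0,0,0.008,0,0,0,8],[0,0,0.012,0,0,0,8],[0,0,0.015,0,0,0,8],[0,0,0.018,0,0,0,8],[0,0,0.021,0,0,0,8],[0,0,0.023,0,0,0,8],[0,0,0.025,0,0,0,8]]}}

```text
t: 17.85
tool_pos: [0.459, 0.3358, 0.1383]
tcp_rot: [-180.0, 0.0, -80.3]
force: [-0.5, -0.9, -6.8]
gripper_width: 0.167
gripper_force: 107.4
```

```bash
python3 g.py '(.4595,.3355,.11,279.7)'
```

```text
t 17.85 pos [0.459  0.3358 0.1383] rot [-179.99    0.    -80.26] F [-0.5 -0.9 -6.8] w 14.3 gf 107.4 q [ 23.   1. -11.  78.   0. -77.]
(0.4595, 0.3355, 0.11, 279.7) -> [0.0007, -0.0008, 0.0567] [-0.0, 0.0, 0.0001]
```

Now slow, 0.75 mm per row, to touchdown.

{"method": "apply_moves", "body": {"commands": [[0,0,0.0015,0,0,0,8],[0,0,0.003,0,0,0,8],[0,0,0.0045,0,0,0,8],[0,0,0.006,0,0,0,8],[0,0,0.0075,0,0,0,8],[0,0,0.009,0,0,0,8],[0,0,0.0105,0,0,0,8],[0,0,0.012,0,0,0,8]]}}

```text
t: 18.65
tool_pos: [0.459, 0.3358, 0.1323]
tcp_rot: [180.0, 0.0, -80.3]
force: [0.4, -0.4, -7.1]
gripper_width: 0.172
gripper_force: 107.4
```

{"method": "apply_moves", "body": {"commands": [[0,0,0.0015,0,0,0,8],[0,0,0.003,0,0,0,8],[0,0,0.0045,0,0,0,8],[0,0,0.006,0,0,0,8],[0,0,0.0075,0,0,0,8],[0,0,0.009,0,0,0,8],[0,0,0.0105,0,0,0,8],[0,0,0.012,0,0,0,8]]}}

```text
t: 19.45
tool_pos: [0.4593, 0.3359, 0.1268]
tcp_rot: [-179.9, 0.0, -80.3]
force: [0.0, 0.2, -2.4]
gripper_width: 0.171
gripper_force: 107.9
```

```bash
python3 g.py '(.4595,.3355,.11,279.7)'
```

```text
t 19.45 pos [0.4593 0.3359 0.1268] rot [-1.7995e+02  1.0000e-02 -8.0260e+01] F [ 0.   0.2 -2.4] w 14.6 gf 107.9 q [ 23.   1. -12.  77.   0. -77.]
(0.4595, 0.3355, 0.11, 279.7) -> [0.0008, -0.0002, 0.0336] [-0.0001, 0.0, 0.0001]
```

{"method": "apply_moves", "body": {"commands": [[0,0,0.004,0,0,0,8],[0,0,0.008,0,0,0,8],[0,0,0.012,0,0,0,8],[0,0,0.015,0,0,0,8],[0,0,0.018,0,0,0,8],[0,0,0.02,0,0,0,8],[0,0,0.022,0,0,0,8],[0,0,0.024,0,0,0,8]]}}

```text
t: 20.25
tool_pos: [0.4591, 0.3358, 0.1144]
tcp_rot: [-180.0, 0.0, -80.3]
force: [0.1, 0.0, -1.9]
gripper_width: 0.171
gripper_force: 107.9
```

{"method": "apply_moves", "body": {"commands": [[0,0,0.001,0,0,0,8],[0,0,0.002,0,0,0,8],[0,0,0.003,0,0,0,8],[0,0,0.003,0,0,0,8]]}}

```text
t: 20.65
tool_pos: [0.459, 0.3357, 0.1128]
tcp_rot: [-180.0, 0.0, -80.3]
force: [-0.5, -0.4, -2.2]
gripper_width: 0.169
gripper_force: 107.9
```

{"method": "apply_moves", "body": {"commands": [[0,0,0.001,0,0,0,8],[0,0,0.002,0,0,0,8],[0,0,0.002,0,0,0,8]]}}

```text
t: 20.95
tool_pos: [0.459, 0.3357, 0.1118]
tcp_rot: [180.0, -0.0, -80.3]
force: [0.6, 0.7, -2.1]
gripper_width: 0.165
gripper_force: 107.9
```

{"method": "apply_moves", "body": {"commands": [[0,0,0.001,0,0,0,8],[0,0,0.002,0,0,0,8],[0,0,0.002,0,0,0,8]]}}

```text
t: 21.25
tool_pos: [0.459, 0.3358, 0.1109]
tcp_rot: [-180.0, 0.0, -80.3]
force: [-0.2, -0.7, -2.5]
gripper_width: 0.165
gripper_force: 108.5
```

{"method": "apply_moves", "body": {"commands": [[0,0,0.001,0,0,0,8],[0,0,0.002,0,0,0,8],[0,0,0.002,0,0,0,8]]}}

```text
t: 21.55
tool_pos: [0.4592, 0.3358, 0.1108]
tcp_rot: [-180.0, 0.0, -80.3]
force: [-2.0, -0.8, 5.5]
gripper_width: 0.168
gripper_force: 109.5
```

{"method": "apply_moves", "body": {"commands": [[0,0,0.001,0,0,0,8],[0,0,0.001,0,0,0,8]]}}

```text
t: 21.75
tool_pos: [0.4593, 0.3359, 0.1108]
tcp_rot: [-179.9, 0.0, -80.2]
force: [-3.7, -1.8, 9.1]
gripper_width: 0.171
gripper_force: 110.0
```

Foot is resting on the cavity floor. Relieving the pressure, then opening slowly.

{"method": "apply_moves", "body": {"commands": [[0,0,-0.001,0,0,0,8],[0,0,-0.0022,0,0,0,8],[0,0,-0.0022,0,0,0,8]], "force": 25}}

```text
t: 22.05
tool_pos: [0.4592, 0.3358, 0.1108]
tcp_rot: [-180.0, 0.0, -80.3]
force: [-2.3, -1.5, 4.3]
gripper_width: 0.169
gripper_force: 109.0
```

{"method": "apply_moves", "body": {"commands": [[0,0,0,0,0,0,17],[0,0,0,0,0,0,19],[0,0,0,0,0,0,22],[0,0,0,0,0,0,28],[0,0,0,0,0,0,38],[0,0,0,0,0,0,50],[0,0,0,0,0,0,50]]}}

```text
t: 22.75
tool_pos: [0.459, 0.3358, 0.1105]
tcp_rot: [-180.0, 0.0, -80.3]
force: [0.2, -0.2, -0.1]
gripper_width: 0.585
gripper_force: 0.0
```

```bash
python3 g.py '(.4595,.3355,.2,279.7)'
```

```text
t 22.75 pos [0.459  0.3358 0.1105] rot [-180.      0.    -80.25] F [ 0.2 -0.2 -0.1] w 50.0 gf 0.0 q [ 23.   2. -13.  75.   0. -77.]
(0.4595, 0.3355, 0.2, 279.7) -> [0.0007, -0.0009, -0.179] [-0.0, 0.0, 0.0001]
```

{"method": "apply_moves", "body": {"commands": [[0,0,-0.01,0,0,0,60],[0,0,-0.03,0,0,0,70],[0,0,-0.06,0,0,0,80],[0,0,-0.1,0,0,0,85],[0,0,-0.15,0,0,0,85],[0,0,-0.2,0,0,0,85],[0,0,-0.25,0,0,0,85],[0,0,-0.28,0,0,0,85]]}}

```text
t: 23.55
tool_pos: [0.4597, 0.3361, 0.2544]
tcp_rot: [-179.8, 0.1, -80.3]
force: [-0.0, -0.5, 0.5]
gripper_width: 0.994
gripper_force: 0.0
```

{"method": "apply_moves", "body": {"commands": [[0,0,0,0,0,0,85],[0,0,0,0,0,0,85]]}}

```text
t: 23.75
tool_pos: [0.4592, 0.3359, 0.251]
tcp_rot: [-179.9, 0.0, -80.3]
force: [0.9, -0.4, -0.2]
gripper_width: 0.996
gripper_force: 0.0
```

```bash
python3 - <<'E'
from h import *
s=cap('side','side7')
cv2.imwrite('pics/s7.png',cv2.resize(s['pixels'][90:230,210:350,::-1],(600,600),interpolation=cv2.INTER_CUBIC))
E
```

```text
(no output)
```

View pics/s7.png

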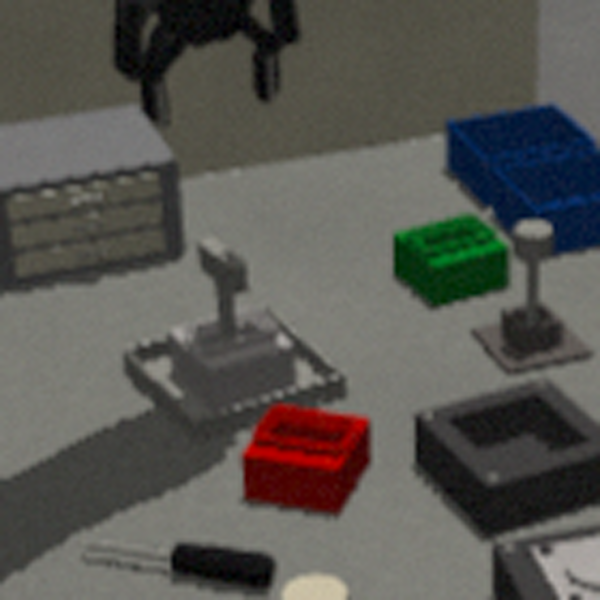

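The plug sits flat in the tray (crop 235,360) with the puller standing upright in it. The gripper is clear above.

```bash
python3 -c "
from bench import job; print(job.job_done())"
```

```text
the job is handed in; nothing more can be done
None
```

The slotted plug is out of its socket and flat in the steel tray with the puller standing upright in it; I handed the job in at about 24 s of the 58 s allowed, and no verdict came back.

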